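# Book two blanks in with the hand scanner and tally

### The arm

A 6-joint arm with a two-finger parallel gripper is mounted at the origin on the work surface. World frame = base frame: x ahead of the robot, y to its left, z up, the work surface at z = 0. Lengths are in m, angles in rad, forces in N, time in s.
With the tool pointing down it reaches from about 0.375 to 0.925 m from the base axis. Payload 5.7 kg.
Tool frame: the origin (TCP) lies midway between the tips of the shut fingers; the grasp point (between the pads) lies 19 mm behind it; z points along the fingers, y is the line along which they close (so a half turn about z gives the same grasp; the last joint's range is limited). The gripper opens to 88 mm and grips with 3 to 60 N. Pads are 20 mm wide; open, the fingers measure 115 mm over their backs; the gripper's body (75 mm by 178 mm) begins 61 mm behind the grasp point.
Start: joints at [-1.256, 0.359, 1.51, -0, 1.272, -0.115], TCP at [0.25, -0.545, 0.223] pointing down, gripper open.
Joint ranges: [-2.97, 2.97], [-1.01, 2.36], [0.21, 2.38], [-0.96, 4.11], [0.2, 2.71], [-2.98, 2.98]. Speed limits (rad/s): [2.39, 2.39, 3.14, 3.14, 3.14, 3.14].

### API

Orientations are given as a unit quaternion [x, y, z, w].
In Python, from bench import move_ptp, servo_line, goto_joints, move_gripper, sleep, inverse_kinematics, capture, PlanningError, close_job, spot_in, silhouettes, current_clock, current_joint_pos, current_qvel, current_joint_torque, current_position, current_orientation, current_force, current_torque, current_finger_gap, current_grip_force gives the robot as it stands. Calls block until the motion is done:
- move_ptp(position, orientation): joint-space move of the TCP to a pose.
- servo_line(position, orientation=None, rate=0.15, contact_N=None): straight line of the TCP; orientation=None keeps the orientation; rate is the mean speed in m/s. With contact_N (N) it stops when the force on the tool has changed by that much, and returns True; else False.
- goto_joints(angles): joint-space move.
- move_gripper(opening): finger opening in m; the grip force is fixed at half the most; returns when the fingers have stopped.
- sleep(seconds).
- inverse_kinematics(position, orientation): joint angles nearest the present ones, or None.
- capture(name): name is "scene" or "top"; returns a dict with "image" (420x560x3 uint8, blue, green, red), "range_z" (420x560 float32, m along the optical axis (not along the pixel's ray), 0 where there is no reading), "intrinsics" (3x3 intrinsics, pixels), "R" (3x3) and "t" (3): a world point X has camera coordinates R X + t. Camera axes: x right, y down, z forward; pixel columns grow to the right and rows downward; lengths in m; the calibration is good to about 2 mm. A picture is of the moment at which its call begins.
A pose or a line that the arm cannot do raises PlanningError and nothing moves.
- close_job(): hands the job in; it is judged then, once.
Trained networks look in the newest picture that a camera, given by its name, has taken for a name from the list of things; names that differ only in an ending like _2 or _b are one class to them, and where a whole thing is asked for, a point or a joint stands for the part that bears it (a point fixed in the world has none). Each returns a list of dicts, best first, with "conf" (0 to 1); they miss things now and then, are a little off and sometimes report something else, mostly with a low value. They report only what shows in the picture. A call takes as long as a camera call.
- spot_in(camera, query): "xy" ([column, row] in pixels, amid what is visible of it).
- silhouettes(camera, query): "region" (420x560 bool, what is visible of it) and "xy" ([column, row] in pixels, amid what is visible of it).
Readings, each from a call of its own:
- current_clock(): time.
- current_joint_pos(): joint angles.
- current_qvel(): joint speeds.
- current_joint_torque(): joint torques, N m.
- current_position(): TCP position.
- current_orientation(): TCP orientation.
- current_force(): force on the tool from outside, world axes, zero at the start.
- current_torque(): the same for the moment, N m.
- current_finger_gap(): finger opening in m.
- current_grip_force(): force on a finger pad.
Only numpy, scipy, OpenCV 4.12 (cv2) and the standard library are available. Lean on these libraries where they do the work, as an engineer would, in place of code of your own. Each camera call takes 0.05 s, during which the arm holds its last target. There are 200 camera calls.

### The job

Take the yellow hand scanner from its stand and scan the label on the dark wooden blank, then the one on the pale wooden blank: from about 10 cm away, point the red window at the middle of the label with the scan line running across the bars, and hold it steady for about a second each time. Set the scanner back in its stand as you found it, then swing the tally counter's red-knobbed lever to its stop and let it spring back. Leave the blanks and everything else on the bench where they are.

Things in the scene. Friction and masses are not known exactly. Their poses are not given: they have to be found in the camera images.
- scanner: yellow handset-shaped hand scanner, 0.15 to 0.3 kg. Handle 125 long (x -65 to +60) x 34 wide (y) x 30 high (z 0 to 30); origin: centre of the handle's underside. At its +x end a black head, 50 wide, bends 45 degrees down, reaching x = 112, z = -41. Mass centre about x = 12. Starts level in its stand. Grip across the handle from above at x about -10, between the saddles.
- scanner_window (a point): centre of the red window on the head, (102, 0, -31) in the scanner's frame. x: the beam, out of the window, 45 degrees down and forward when the handle is level; y (scanner's y): the scan line. Reads a label whose middle is 45 to 155 ahead and within 18 of the beam axis, beam 20 degrees or more below level, scan line within 0.4 rad of straight across the bars (either way), kept still 0.8 s.
- scanner_stand: fixed stand: dark plate 140 x 96 x 12 (x -80 to +60), two grey saddles 16 thick centred at x = -48 and +28, seats 55 above the table, each with two cheeks 14 high, 46 apart (34 handle between). 60 clear between saddles (centre x = -10) for fingers. Origin: centre, table level. Scanner home: its origin at (0, 0, 55) here, x axes alike, head to +x past the plate.
- dark_blank: dark brown (walnut) wooden blank, loose, lying flat: 150 (x) x 90 (y) x 30 high, 0.5 kg. Origin: centre of the underside. White 50 (x) x 78 (y) barcode label in the middle of its top; the bars run along x and follow one another along y, so a scan line across the bars runs along y.
- dark_blank_label (a point): middle of the label on top of the dark blank (30 above its underside).
- pale_blank: pale (pine) wooden blank, loose, lying flat: 150 (x) x 90 (y) x 30 high, 0.5 kg. Origin: centre of the underside. White 50 (x) x 78 (y) barcode label in the middle of its top; the bars run along x and follow one another along y, so a scan line across the bars runs along y.
- pale_blank_label (a point): middle of the label on top of the pale blank (30 above its underside).
- blue_blank: bystander: blue-painted wooden blank, loose, lying flat: 150 (x) x 90 (y) x 30 high, 0.5 kg. Origin: centre of the underside. White 50 (x) x 78 (y) barcode label in the middle of its top; the bars run along x and follow one another along y, so a scan line across the bars runs along y.
- tally: fixed tally counter: aluminium box 120 x 120, top face 62 high, on a dark 140 x 140 plate, four blank white number wheels on top at its -x side. Origin: centre of the underside, x and y along the sides.
- lever_pivot (a point): the lever's upright hinge axis on top of the counter, at (-12, 0, 66) in the counter's frame.
- lever_post (a point): point on the axis of the red upright post at the lever's end, 7 below the post's top: the post is 18 in diameter and stands from 67 to 119 above the table, 70 from the pivot. The flat steel lever arm under it lies 67 to 73 above the table. This point is 111 above the table.
- tally_lever (a joint): lever angle, rad: 0 at rest, 1.04 at the stop, anticlockwise seen from above; arm 0.52 rad clockwise of the counter's +x at rest, 0.52 anticlockwise of it at the stop. Spring return: about 1 N at the post to start, 4 N at the stop. Counts above 0.92, must return below 0.10. Push the post from its clockwise side with closed fingers.
- screw_bowl: bystander: white bowl, 90 across, 45 high, loose. Origin: centre of the underside.
- glue_bottle: bystander: white glue bottle with orange cap, 54 across, 150 high, loose. Origin: centre of the underside.
- hammer: bystander: hammer 200 long lying along its x, loose. Origin: under its middle.
- sanding_block: bystander: cork sanding block 110 x 65 x 32, loose. Origin: centre of the underside.
- tape_measure: bystander: yellow tape measure, 75 x 40 x 63 high, loose. Origin: centre of the underside.
- offcut: bystander: pale wood offcut 120 x 50 x 30, loose. Origin: centre of the underside.

How it is judged:
On the way, in this order (a step that is already met when the one before it is completed fails the run):
1. the scanner is aimed at the dark blank's label and held steady for 0.8 s (x of dark_blank_label in the frame of scanner_window between 0.045 and 0.155 m and y of dark_blank_label in the frame of scanner_window between -0.02 and 0.02 m and z of dark_blank_label in the frame of scanner_window between -0.018 and 0.018 m and angle between scanner_window's own x axis and vertical above 1.92 rad and angle between the y axis of scanner_window and the y axis of dark_blank, either way round below 0.4 rad and linear speed of scanner below 0.03 m/s and angular speed of scanner below 0.3 rad/s), for 0.8 s.
2. the scanner is aimed at the pale blank's label and held steady for 0.8 s (x of pale_blank_label in the frame of scanner_window between 0.045 and 0.155 m and y of pale_blank_label in the frame of scanner_window between -0.02 and 0.02 m and z of pale_blank_label in the frame of scanner_window between -0.018 and 0.018 m and angle between scanner_window's own x axis and vertical above 1.92 rad and angle between the y axis of scanner_window and the y axis of pale_blank, either way round below 0.4 rad and linear speed of scanner below 0.03 m/s and angular speed of scanner below 0.3 rad/s), for 0.8 s.
3. the scanner lies in its stand again, let go (x of scanner in the frame of scanner_stand between -0.02 and 0.02 m and y of scanner in the frame of scanner_stand between -0.012 and 0.012 m and z of scanner in the frame of scanner_stand between 0.049 and 0.061 m and x of scanner_window in the frame of scanner_stand above 0.05 m and angle between scanner's own z axis and vertical below 0.1 rad and linear speed of scanner below 0.03 m/s and contact force between the fingers and scanner below 0.3 N), for 0.2 s.
4. the lever is swung to its stop (value of joint tally_lever above 0.92 rad), for 0.05 s.
5. the lever has sprung back (value of joint tally_lever below 0.1 rad), for 0.1 s.
At the end, for the whole second after the job is handed in: Scanner released, still and level in its stand, head to the stand's +x: within 20 mm along, 12 mm across and 6 mm in height of home, tilt under 0.1 rad; lever below 0.10 rad; blanks within 20 mm and other loose things within 30 mm of their starts (all of step 3 and value of joint tally_lever below 0.1 rad and distance of each of dark_blank, pale_blank, blue_blank from where it was at the start of the episode below 0.02 m and distance of each of screw_bowl, glue_bottle, hammer, sanding_block, tape_measure, offcut from where it was at the start of the episode below 0.03 m); the robot touches nothing.
It fails at once if a blank is shoved more than 20 mm (distance of any of dark_blank, pale_blank, blue_blank from where it was at the start of the episode above 0.02 m).
It fails at once if another loose thing is shoved more than 30 mm (distance of any of screw_bowl, glue_bottle, hammer, sanding_block, tape_measure, offcut from where it was at the start of the episode above 0.03 m).
It fails at once if the scanner strikes or presses on a blank (contact force between scanner and dark_blank above 1 N or contact force between scanner and pale_blank above 1 N or contact force between scanner and blue_blank above 1 N).
It also fails if it takes over 66 s, if anything falls off the work surface, if the arm or the gripper's body presses on something with over 40 N, if the wrist force passes 120 N, or if a joint passes its speed limit or range.

## Working session

There is one attempt and no reset: what is moved stays moved. The work goes in short steps, each a Python script; the robot and the scene stay as the last script left them, time stands still between calls to the robot, and variables do not carry over. Pictures are saved under pics/ and viewed, at most 10 in all, crops included, and the job is handed in when it is done.

```bash
mkdir -p pics; ls; cat > look.py <<'E'
from bench import *
import cv2, numpy as np, pickle
D={}
for c in ("top","scene"):
    d=capture(c); cv2.imwrite(f"pics/{c}0.png",d["image"]); D[c]=d
    for q in ("scanner","scanner_stand","dark_blank","pale_blank","blue_blank","tally","lever_post","glue_bottle"):
        r=silhouettes(c,q)
        D[c,q]=r
        for s in r[:2]:
            m=s["region"]; v,u=np.nonzero(m&(d["range_z"]>0)); z=d["range_z"][v,u]
            P=np.linalg.inv(d["intrinsics"])@np.vstack([u,v,np.ones_like(u)])*z
            X=(d["R"].T@(P-d["t"][:,None])).T
            print(c,q,round(s["conf"],2),np.round(s["xy"]),len(X),np.round(np.median(X,0),3),np.round(np.percentile(X,98,axis=0),3))
pickle.dump(D,open("D.pkl","wb")); print(current_clock(), current_orientation())
E
python3 look.py
```

```text
pics
top scanner 0.95 [136. 256.] 1120 [0.465 0.378 0.081] [0.539 0.402 0.088]
top scanner 0.5 [283. 196.] 1705 [0.634 0.003 0.03 ] [0.706 0.053 0.035]
top scanner_stand 0.71 [153. 276.] 1051 [0.423 0.358 0.011] [0.492 0.431 0.069]
top scanner_stand 0.26 [282. 199.] 1827 [0.634 0.004 0.029] [0.709 0.055 0.035]
top dark_blank 0.78 [283. 202.] 1819 [0.635 0.003 0.029] [0.709 0.056 0.035]
top pale_blank 0.67 [344. 197.] 1879 [ 0.646 -0.164  0.03 ] [ 0.72  -0.117  0.035]
top pale_blank 0.23 [417. 177.] 518 [ 0.693 -0.36   0.059] [ 0.732 -0.34   0.066]
top blue_blank 0.62 [227. 211.] 1778 [0.601 0.156 0.03 ] [0.673 0.2   0.035]
top blue_blank 0.46 [346. 194.] 1817 [ 0.646 -0.164  0.03 ] [ 0.719 -0.119  0.035]
top tally 0.84 [423. 273.] 2728 [ 0.445 -0.371  0.061] [ 0.511 -0.314  0.094]
top tally 0.33 [159. 181.] 998 [0.685 0.351 0.031] [0.738 0.392 0.037]
top lever_post 0.67 [438. 262.] 277 [ 0.467 -0.403  0.074] [ 0.5   -0.374  0.12 ]
top glue_bottle 0.72 [333. 143.] 464 [ 0.776 -0.123  0.099] [ 0.803 -0.102  0.152]
top glue_bottle 0.22 [227. 210.] 1849 [0.601 0.156 0.029] [0.674 0.203 0.035]
scene scanner 0.93 [381. 175.] 713 [0.495 0.372 0.072] [0.541 0.399 0.089]
scene scanner_stand 0.96 [366. 179.] 557 [0.434 0.352 0.016] [0.495 0.382 0.068]
scene dark_blank 0.82 [283. 242.] 1613 [ 0.659 -0.004  0.032] [0.716 0.049 0.035]
scene pale_blank 0.76 [212. 257.] 1750 [ 0.663 -0.172  0.032] [ 0.725 -0.126  0.035]
scene tally 0.95 [116. 223.] 2508 [ 0.498 -0.382  0.059] [ 0.514 -0.317  0.11 ]
scene lever_post 0.84 [103. 212.] 286 [ 0.492 -0.412  0.077] [ 0.503 -0.377  0.121]
scene glue_bottle 0.84 [247. 279.] 1268 [ 0.805 -0.134  0.082] [ 0.815 -0.108  0.152]
0.9 [ 9.76996198e-01  2.13256718e-01 -4.02446792e-06 -3.76923834e-05]
```

```bash
cat > fit.py <<'E'
import cv2,numpy as np,pickle
D=pickle.load(open("D.pkl","rb"))
def cloud(c,q,k=0):
    d=D[c];m=D[c,q][k]["region"]; v,u=np.nonzero(m&(d["range_z"]>0)); z=d["range_z"][v,u]
    return (d["R"].T@(np.linalg.inv(d["intrinsics"])@np.vstack([u,v,np.ones_like(u)])*z-d["t"][:,None])).T
def rect(X,lo,hi):
    p=X[(X[:,2]>lo)&(X[:,2]<hi),:2]
    r=cv2.minAreaRect((p*1000).astype(np.float32)); print(len(p),np.round(r[0],1),np.round(r[1],1),round(r[2],1))
if __name__=="__main__":
    for q in ("dark_blank","pale_blank","blue_blank"): print(q); rect(cloud("top",q),.022,.038)
    X=cloud("top","scanner"); print("scanner handle"); rect(X,.076,.093); print("scanner all");rect(X,0.02,.2)
    print("stand plate"); rect(cloud("top","scanner_stand"),.004,.02)
    X=np.vstack([cloud("top","tally")]); print("tally"); rect(X,.05,.07)
    for c in("top","scene"):
        X=cloud(c,"lever_post"); print("post"); rect(X,.085,.13); rect(X,.114,.13)
    im=np.hstack([cv2.resize(D["top"]["image"][150:350,60:260],(400,400)),cv2.resize(D["top"]["image"][150:350,340:540],(400,400))])
    cv2.imwrite("pics/crop.png",im)
E
python3 fit.py
```

```text
dark_blank
1750 [637.    3.1] [ 89.9 150.9] 75.7
pale_blank
1766 [ 647.7 -165.4] [150.5  90.4] 6.8
blue_blank
1748 [602.  156.8] [149.3  90.7] 3.7
scanner handle
642 [438.3 381.5] [ 40.8 137.3] 88.7
scanner all
1091 [457.  383.4] [ 52.  173.7] 84.9
stand plate
820 [428.4 383.1] [ 97.5 139.5] 86.9
tally
1845 [ 444.2 -375.5] [119.9 130. ] 0.0
post
70 [ 493.1 -417.1] [17.2 16.8] 29.7
39 [ 492.3 -417.8] [15.1 16.6] 29.7
post
113 [ 495.7 -418.8] [15.2 16.6] 44.6
34 [ 495.9 -419.1] [14.8 15. ] 39.7
```

View pics/top0.png

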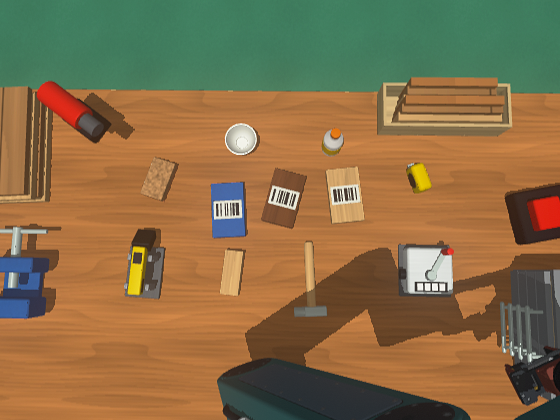

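View pics/scene0.png

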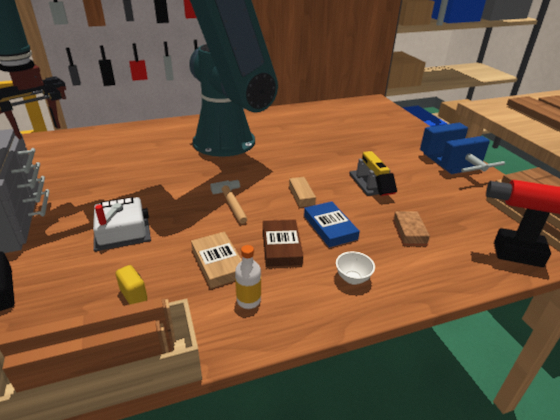

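View pics/crop.png

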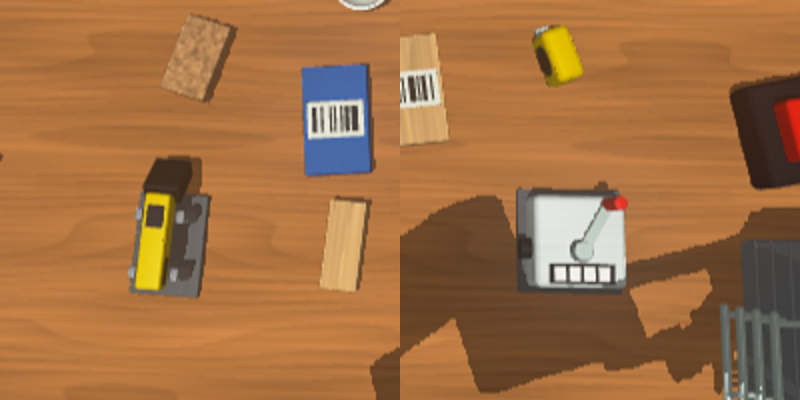

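The top view shows the scanner and stand at px (143,262) with the head up (+x). The blue, dark and pale blanks are at (228,209), (284,197) and (345,194), and the tally is at (427,268) with its red post at (448,252). I'll refine the fits of the handle and tally, and check IK.

```bash
cat > h.py <<'E'
import numpy as np
from bench import *
def Q(psi): return [float(np.cos(psi/2)),float(np.sin(psi/2)),0.,0.]
E
cat > fit2.py <<'E'
from fit import *; from h import *
d=D["top"]; hsv=cv2.cvtColor(d["image"],cv2.COLOR_BGR2HSV)
v,u=np.mgrid[:420,:560]; z=d["range_z"]
W=((np.linalg.inv(d["intrinsics"])@np.vstack([u.ravel(),v.ravel(),np.ones(u.size)])*z.ravel()-d["t"][:,None]).T@d["R"]).reshape(420,560,3)
def show(n,m,z0):
    P=W[m][:,:2]; P=(P*1000).astype(np.float32); r=cv2.minAreaRect(P); print(n,len(P),np.round(r[0],1),np.round(r[1],1),round(r[2],1),"med",np.median(P,0).round(1))
    c=P.mean(0); U,S,V=np.linalg.svd(P-c,full_matrices=False); print("   mean",c.round(1),"pca deg",np.degrees(np.arctan(V[0,1]/V[0,0])).round(2))
roi=lambda a,b,c,e:(v>=a)&(v<b)&(u>=c)&(u<e)
yel=(hsv[...,0]>20)&(hsv[...,0]<35)&(hsv[...,1]>140)
show("yellow top",roi(220,310,110,170)&yel&(abs(W[...,2]-.085)<.005),.085)
show("yellow all",roi(220,310,110,170)&yel&(W[...,2]>.05),.085)
H=W[...,2]
show("plate",roi(220,310,110,180)&(abs(H-.012)<.004),0)
for t in (.003,.005):show("tally top",roi(230,310,390,470)&(abs(H-.062)<t),0)
show("tally plate",roi(230,310,390,470)&(H>.005)&(H<.07),0)
red=((hsv[...,0]<6)|(hsv[...,0]>174))&(hsv[...,1]>150)
show("post top",roi(230,310,390,470)&red&(H>.113),0)
for p,a in (((.43,.382,.051),-.05),((.43,.382,.3),-.05),((.45,.05,.128),-.25),((.46,-.19,.128),.12),((.49,-.44,.085),-1.),((.42,-.31,.085),-.5)):
    for k in (0,np.pi):
        r=inverse_kinematics(list(p),Q(a+k)); print(p,a+k,None if r is None else np.round(r,2))
E
python3 fit2.py
```

```text
yellow top 500 [432.7 383.4] [ 34.2 123. ] 86.5 med [423.3 383.6]
   mean [426.3 383.3] pca deg -4.39
yellow all 630 [424.6 199.8] [416.4 125.4] 87.1 med [428.4 380.3]
   mean [430.  379.2] pca deg -15.34
plate 674 [428.1 394.4] [119.6 140. ] 86.6 med [422.9 359.1]
   mean [422.3 366. ] pca deg -11.03
tally top 1214 [ 444.7 -382.5] [116.7 116.7] 0.8 med [ 441.5 -373.7]
   mean [ 442.4 -379.1] pca deg 51.96
tally top 1615 [ 444.9 -382.8] [117. 119.] 0.9 med [ 441.1 -375.4]
   mean [ 441.9 -379.2] pca deg 50.2
tally plate 2513 [ 448.6 -395.8] [213.8 212.8] 0.8 med [ 441.6 -367.2]
   mean [ 442.7 -372. ] pca deg 48.94
post top 38 [ 493.9 -418.5] [15.1 15.4] 2.4 med [ 493.7 -417.5]
   mean [ 493.2 -417.8] pca deg -60.82
(0.43, 0.382, 0.051) -0.05 [ 0.61  0.53  1.73 -0.    0.88  2.23]
(0.43, 0.382, 0.051) 3.0915926535897933 [ 0.61  0.53  1.73 -0.    0.88 -0.91]
(0.43, 0.382, 0.3) -0.05 [ 0.61  0.26  1.46 -0.    1.42  2.23]
(0.43, 0.382, 0.3) 3.0915926535897933 [ 0.61  0.26  1.46 -0.    1.42 -0.91]
(0.45, 0.05, 0.128) -0.25 [-0.04  0.27  1.93 -0.    0.94  1.78]
(0.45, 0.05, 0.128) 2.891592653589793 [-0.04  0.27  1.93 -0.    0.94 -1.36]
(0.46, -0.19, 0.128) 0.12 [-0.53  0.33  1.84 -0.    0.98  0.92]
(0.46, -0.19, 0.128) 3.2615926535897932 [-0.53  0.33  1.84 -0.    0.98 -2.22]
(0.49, -0.44, 0.085) -1.0 [-0.84  0.58  1.51 -0.    1.05  1.73]
(0.49, -0.44, 0.085) 2.141592653589793 [-0.84  0.58  1.51 -0.    1.05 -1.41]
(0.42, -0.31, 0.085) -0.5 [-0.77  0.42  1.83 -0.    0.9   1.3 ]
(0.42, -0.31, 0.085) 2.641592653589793 [-0.77  0.42  1.83 -0.    0.9  -1.84]
```

```bash
cat >> h.py <<'E'
O=np.array([.4368,.3830]); PS=np.radians(-3.4)
u=lambda a:np.array([np.cos(a),np.sin(a)])
G=O-.010*u(PS)
def scan_pose(label,a,dist=.1):
    w=label[:2]-dist*.7071*u(a)           # window
    g=w-.112*u(a)                         # grip point (x=-10)
    return [*g,label[2]+dist*.7071+.031-.004]   # TCP z = scanner z - 4 mm
E
python3 - <<'E'
from h import *; import cv2
move_ptp([*G,.20],Q(PS)); servo_line([*G,.051],rate=.12); f0=current_force()
move_gripper(.0); print("gap",current_finger_gap(),current_grip_force(),current_force()-f0)
servo_line([*G,.20],rate=.1); print(current_force(),current_torque(),current_clock(),current_finger_gap())
ims=[]
for c in("top","scene"):
    d=capture(c)["image"]; ims.append(cv2.resize(d[170:310,90:270] if c=="top" else d[80:220,300:480],(400,311)))
cv2.imwrite("pics/lift.png",np.hstack(ims))
a=np.radians(-14.3);p=scan_pose(np.array([.637,.0031,.03]),a)
print(p,inverse_kinematics(p,Q(a)))
E
```

```text
gap 0.03381121712283834 29.993830025196075 [-0.67548395 -0.28649756 -0.12696065]
[-0.16764767  0.31010602 -2.16714764] [-0.0005869   0.09515927 -0.00595977] 8.1083 0.03393065756048228
[np.float64(0.45995113571465096), np.float64(0.04822918961457236), np.float64(0.12771)] [-4.50630156e-02  2.83178905e-01  1.91093693e+00 -4.44089210e-16
  9.47476822e-01  1.77531539e+00]
```

View pics/lift.png

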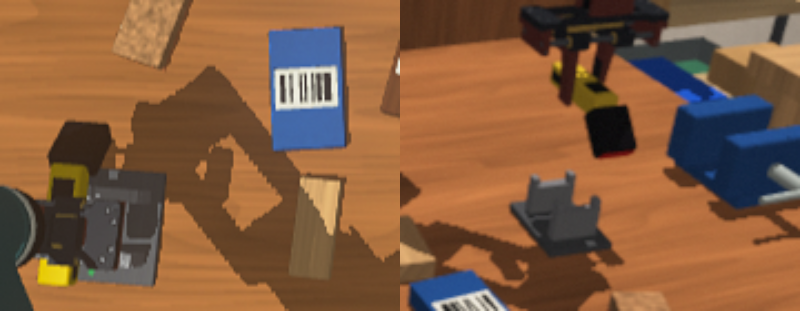

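The scanner is lifted and looks level, and the stand is empty. Next I'll scan the dark blank and check the handle's tilt from depth while holding.

```bash
cat > scan.py <<'E'
from h import *; import cv2,sys
x,y,deg,tag=float(sys.argv[1]),float(sys.argv[2]),float(sys.argv[3]),sys.argv[4]
a=np.radians(deg);p=scan_pose(np.array([x,y,.03]),a)
move_ptp([p[0],p[1],.20],Q(a)); servo_line(p,rate=.1); sleep(.3)
ims=[]
for c in("top","scene"):
    d=capture(c); im=d["image"]; hsv=cv2.cvtColor(im,cv2.COLOR_BGR2HSV)
    v,w=np.mgrid[:420,:560]
    W=((np.linalg.inv(d["intrinsics"])@np.vstack([w.ravel(),v.ravel(),np.ones(w.size)])*d["range_z"].ravel()-d["t"][:,None]).T@d["R"]).reshape(420,560,3)
    m=(hsv[...,0]>20)&(hsv[...,0]<35)&(hsv[...,1]>140)&(np.hypot(W[...,0]-p[0],W[...,1]-p[1])<.09)&(W[...,2]>.14)
    L=W[m]-np.array([*p[:2],0]); s=L[:,:2]@u(a); t=L[:,:2]@np.array([-np.sin(a),np.cos(a)])
    for lo,hi in((-.06,-.03),(.02,.07)):
        k=(s>lo)&(s<hi)&(abs(t)<.014)
        print(c,lo,k.sum(),s[k].mean().round(4),t[k].mean().round(4),L[k,2].mean().round(4)) if k.any() else 0
    ims.append(im)
cv2.imwrite(f"pics/{tag}.png",np.hstack([cv2.resize(ims[0][140:320,180:420],(400,300)),cv2.resize(ims[1][120:300,150:390],(400,300))]))
sleep(1.1); print(p[2]+.034,current_position(),current_clock())
E
python3 scan.py .637 .0031 -14.3 dark
```

```text
top -0.06 13 -0.0547 -0.0032 0.1598
scene -0.06 34 -0.0405 0.0003 0.1641
scene 0.02 112 0.0554 0.0001 0.1611
0.16171 [0.45993917 0.04823377 0.12770054] 11.8583
```

View pics/dark.png

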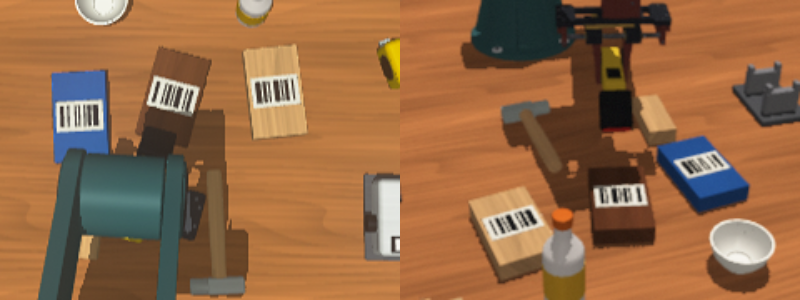

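The scanner is in line with the dark label, with its head about 7 cm short of the label's middle. The handle is level to within about 2°. Now the pale blank, then back to the stand.

```bash
python3 - <<'E'
from h import *
p=current_position(); servo_line([p[0],p[1],.2],rate=.15)
E
python3 scan.py .6477 -.1654 6.8 pale
python3 - <<'E'
from h import *; import cv2
p=current_position(); servo_line([p[0],p[1],.2],rate=.15)
move_ptp([*G,.20],Q(PS)); sleep(.3); f0=current_force()
print(servo_line([*G,.075],rate=.1), current_force()-f0)
print(servo_line([*G,.051],rate=.03,contact_N=6), current_position(),current_force()-f0,current_clock())
d=capture("scene")["image"]; e=capture("top")["image"]
cv2.imwrite("pics/place.png",np.hstack([cv2.resize(d[120:220,310:440],(400,300)),cv2.imread("pics/pale.png")[:,:400]]))
E
```

```text
top -0.06 81 -0.0473 -0.0006 0.1616
top 0.02 53 0.0598 0.0063 0.1588
scene -0.06 24 -0.0387 0.0018 0.1638
scene 0.02 111 0.0551 -0.0011 0.1615
0.16171 [ 0.46627783 -0.18704459  0.12771988] 15.8
False [ 0.23010172 -0.15929179  0.39349069]
True [0.42639883 0.38328366 0.05099606] [0.16138515 0.36178987 6.77502226] 20.9583
```

View pics/place.png

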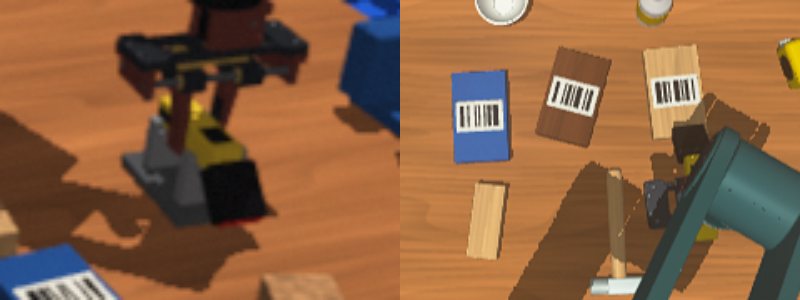

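The scanner is seated between both saddles with its head past the plate. The pale scan also lined up. Next I'll release it and work the lever.

```bash
python3 - <<'E'
from h import *; import cv2
move_gripper(.088); servo_line([*current_position()[:2],.20],rate=.12)
d=capture("scene"); 
PV=np.array([.4328,-.3828]); r=.07
W=lambda deg,z=.088:([*(PV+r*u(np.radians(deg))),z],Q(np.radians(deg+90)))
move_ptp(*W(-66,.2)); move_gripper(0); servo_line(*W(-66),rate=.12); f0=current_force()
for t in list(range(-58,6,8))+list(range(8,33,3)):
    hit=servo_line(*W(t),rate=.06,contact_N=8 if t>0 else 25)
    f=current_force()-f0; print(t,hit,np.round(f,1))
    if hit or np.linalg.norm(f[:2])>12: break
sleep(.3)
c=capture("top")["image"]
for s in range(t-8,-67,-12): servo_line(*W(s),rate=.08)
servo_line(*W(-66),rate=.08); 
servo_line(*W(-66,.25),rate=.15); sleep(.3)
e=capture("top")["image"]
cv2.imwrite("pics/lever.png",np.hstack([cv2.resize(i,(266,300)) for i in (c[215:315,380:470],e[215:315,380:470],d["image"][110:220,310:410])]))
print(current_clock())
E
```

```text
-58 False [-0.5  0.7  0.4]
-50 False [-0.7 -1.2 -0.4]
-42 False [-2.6 -0.8  0.9]
-34 False [-2.4 -0.3  1.3]
-26 False [-3.7 -2.4  0.9]
-18 False [-4.6 -3.1  1.2]
-10 False [-4.4 -3.5  1.2]
-2 False [-5.5 -4.7 -0.2]
8 False [-3.2 -5.6 -0.5]
11 False [-3.7 -4.4 -1.1]
14 False [-2.5 -5.5 -1.9]
17 False [ -1.3 -10.9  -6.8]
20 False [  1.1 -18.1 -11.5]
37.3167
```

View pics/lever.png

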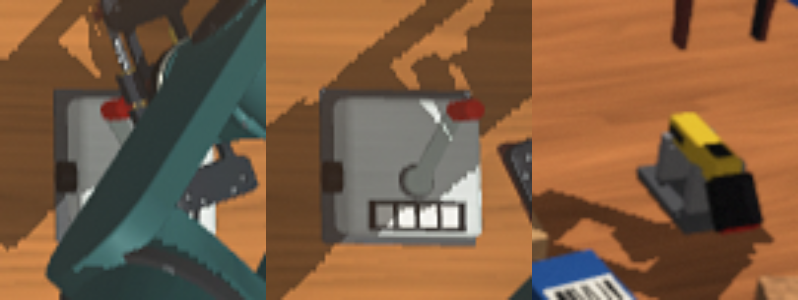

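The lever reached its stop: the force rose sharply at 17–20° and the post showed on the far side. It is now back at rest, and the scanner lies level in its stand, released.

```bash
python3 -c "
from bench import *
print(close_job())"
```

```text
the job is handed in; nothing more can be done
None
```

I scanned the dark label and then the pale one, set the scanner back in its stand, swung the lever to its stop and saw it spring back, and handed the job in at about 37 s; the judging result was not shown.

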